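Peel the top inspection tray off the clinging nest and show its underside to the camera

ROBOT

A 6-joint arm with a two-finger parallel gripper is mounted at the origin on the work surface. World frame = base frame: x ahead of the robot, y to its left, z up, the work surface at z = 0. Lengths are in m, angles in degrees, forces in N, time in s.
With the tool pointing down it reaches from about 0.25 to 0.725 m from the base axis. Payload 9.7 kg.
Tool frame: the origin (TCP) lies between the finger pads; the fingertips stand 11 mm ahead of it and the grasp point (between the pads) lies 8 mm behind it; y points along the fingers, x is the direction in which the jaws open and shut, and the axes are right-handed (so a half turn about y gives the same grasp; the last joint's range is limited). The gripper opens to 85 mm and grips with 20 to 120 N. Pads are 22 mm wide; open, the fingers measure 114 mm over their backs; the gripper's body (76 mm by 85 mm) begins 54 mm behind the grasp point. The pads swing forward as they close: fully open they stand 13 mm farther back than shut.
Start: joints at [67.494, 4.979, 10.078, 95.1, 0, 90], TCP at [0.211, 0.508, 0.242] pointing down, gripper open.
Joint ranges: [-179.16, 179.16], [-48.56, 103.87], [-65.8, 70.77], [-126.05, 130.52], [-82.76, 87.17], [-180, 180]. Speed limits (degrees/s): [127.2, 127.2, 147.25, 180, 180, 180].

INTERFACE

Orientations are given as [roll, pitch, yaw] about the fixed x, y, z axes, in that order (R = Rz(yaw) Ry(pitch) Rx(roll)).
In Python, from workcell import bot, vision gives the robot as it stands. The module is installed in compiled form; this text tells all that it offers.
- The arm moves only by the shell command python3 -m crank 'ROWS' [OPENING] [FORCE]. ROWS is text: rows parted by semicolons, each of 6 numbers parted by spaces: the shift along the tool's x, y, z in m, then the turn, a rotation vector about the tool's x, y, z in rad. A call has 1 to 8 rows; each row is the pose to reach, as a shift and turn from the pose commanded when the call began, along the tool's axes at that moment; what a row does not reach only later rows make up. A row lasts 1/10 s, in which the tool goes at most 50 mm and 8.59 degrees, less where a joint would pass 70% of its speed; a pose out of reach is approached as far as the arm can. A call with a gripper value outside its range is refused whole. OPENING is the gripper's target within -1 to 1 (shut at 1, half-way at 0, fully open at -1), set as the call begins (- or left out, the last holds). The fingers move at their own pace and stop on an object; FORCE is the grip in N (left out, the last holds). Time passes only in rows, so rows that repeat a pose let the fingers close. It gives the time, the measured TCP pose, the force and the opening at its end, in the units of the state.
- bot.get_obs(): the state, without advancing time (a new reading comes with each control period).
- vision.camera(name): name is "scene" or "top"; returns the picture (480x640x3 uint8, red, green, blue); there is no depth.
- vision.get_calibration(name): a dict with "fx", "fy", "cx", "cy" (pixels), "distortion" ([k1, k2, p1, p2, k3] as OpenCV has them; the pictures are not rectified), "rvec" (rotation vector, rad) and "tvec" (3), from world to camera coordinates, as OpenCV has them. Camera axes: x right, y down, z forward; pixel columns grow to the right and rows downward; lengths in m; the calibration is good to about 2 mm. A picture is of the moment at which its call begins. get_calibration takes no time and is no camera call.
- bot.job_done(): hands the job in, once; it reports no verdict.
The state is a dict: "time": time; "q": joint angles; "qd": joint speeds; "joint_efforts": joint torques, N m; "ee_pos": TCP position; "tcp_rot": TCP orientation; "wrist_force": force on the tool from outside, world axes, zero at the start; "torque": the same for the moment, N m; "opening": finger opening in m.
Only numpy, scipy, OpenCV 4.12 (cv2) and the standard library are available. Lean on these libraries where they do the work, as an engineer would, in place of code of your own. Each camera call takes 0.05 s, during which the arm holds its last target. There are 200 camera calls.

TASK

The top tray of the nested stack clings to the trays below: take it by its upright corner tab and peel it off by raising that corner a good 3 cm while the opposite corner still rests on the stack, and only then lift it clear. Present it level to the upward-looking camera, its middle centred over the lens with roughly 5 to 12 cm between lens and tray, and finish while still holding it there, still, carried by the gripper alone. Leave the rest of the stack, the camera and the gauges where they are.

Things in the scene. Friction and masses are not known exactly. Their poses are not given: they have to be found in the camera images.
- tray_tab (a point): Centre of the upright white tab on the top tray's +x, +y corner: 12 mm along the tray's x, 24 mm along its y, 32 mm tall, outer sides flush with the flange edges. It stands on the flange's top, 16 mm below this point; free space on all four sides. Axes are the tray's: x along the long side, y along the short side, z up. Grip it with 40 N or more: the tray hangs from it.
- tray_mid (a point): Middle of the top tray (white, rigid, 100 to 180 g) at its flange's underside. Flange 170 x 130 mm, 5 mm thick; below it a skirt and floor 150 x 110 mm reach 14 mm under this point (lowest face). Tab centre at +79, +53, +21 mm, opposite corner at -85, -65, 0 mm in the tray's axes. At the start the skirt sits in the stack, the flange on its rim.
- tray_opposite (a point): Underside of the top tray's flange at its extreme corner diagonally opposite the tab: the corner about which the tray is peeled up. Axes are the tray's.
- tray: The same top tray; origin at the middle of its lowest face (14 mm below tray_mid), same axes.
- stack: The rest of the nest: lower trays with steel parts, 2.4 kg, loose, 170 x 130 mm, 60 mm high. Cavity 154 x 114 mm, 16 mm deep takes the top tray's skirt; four spring bumps mid-wall, 3 to 11 mm below the rim, grip it, so it clings (roughly 5 to 10 N at the tab to peel it, 10 to 16 N straight up). Origin: middle of its underside; x along the long side; the tray starts with the same axes.
- camera_lens (a point): Centre of the lens on top of the upward-looking inspection camera: a grey barrel 70 mm in diameter on a 90 x 90 mm base, fixed to the table; the lens is its highest point, 70 mm above the table.
- camera: The same camera; origin at the middle of its base on the table.
- ring_gauge: Bystander: a steel ring lying flat, 56 mm in diameter, 18 mm high; origin at the middle of its underside.
- ball_stand: Bystander: a small steel calibration stand with a round head, 52 mm in diameter at the foot, 62 mm high; origin at the middle of its underside.
- disc_gauge: Bystander: a steel disc 60 mm in diameter, 35 mm high; origin at the middle of its underside.
- pin_rack: Bystander, fixed: a dark steel bar 50 x 160 mm with six upright copper pins, 50 mm high in all; origin at the middle of its underside.
Mind the look-alikes: they are no part of the job. Leave any purple or yellow look-alike of the tray alone.

How it is judged (in metres and radians):
On the way:
1. the tray is peeled: the tab's corner is up (tray tilted over 0.10 rad, tab at least 17 mm higher than nested) while the opposite corner is still within 12 mm of its resting height on the stack (angle between tray_mid's own z axis and vertical above 0.1 rad and z of tray_tab in the frame of stack above 0.098 m and z of tray_opposite in the frame of stack below 0.072 m and horizontal distance between tray_mid and stack below 0.04 m), for 0.2 s.
At the end, for the whole second after the job is handed in: Tray held by the gripper, at rest, right side up and level within 0.22 rad, its middle within 30 mm of the lens horizontally, lowest face 35 to 150 mm above the lens, touching neither stack nor camera; the other trays stand flat within 15 mm of their start (horizontal distance between tray_mid and camera_lens below 0.03 m and z of tray in the frame of camera_lens between 0.035 and 0.15 m and angle between tray's own z axis and vertical below 0.22 rad and linear speed of tray below 0.03 m/s and contact force between tray and the fingers above 1 N and contact force between tray and stack below 0.1 N and contact force between tray and camera below 0.1 N and distance of stack from where it was at the start of the episode below 0.015 m and angle between stack's own z axis and vertical below 0.03 rad and linear speed of stack below 0.02 m/s); the arm keeps its last pose, push and grip.
It fails at once if the rest of the stack is lifted, tipped or dragged (moved over 20 mm or tilted over 0.12 rad) (distance of stack from where it was at the start of the episode above 0.02 m or angle between stack's own z axis and vertical above 0.12 rad).
It fails at once if the camera is struck (over 8 N) (contact force between camera and anything else above 8 N).
It fails at once if a gauge is disturbed (moved over 20 mm), or the pin rack struck (over 8 N) (distance of any of ring_gauge, ball_stand, disc_gauge from where it was at the start of the episode above 0.02 m or contact force between pin_rack and anything else above 8 N).
It also fails if it takes over 45 s, if anything falls off the work surface, if the arm or the gripper's body presses on something with over 40 N, if the wrist force passes 120 N, or if a joint passes its speed limit or range.

## Working session

There is one attempt and no reset: what is moved stays moved. The work goes in short steps, Python scripts to look and compute and a shell command to move; the robot and the scene stay as the last step left them, time stands still between calls to the robot, and variables do not carry over. Pictures are saved under pics/ and viewed, about 8 in all and at most 12, crops included, and the job is handed in when it is done.

```bash
mkdir -p pics; python3 - <<'E'
from workcell import bot, vision
import cv2
for n in("scene","top"):
    cv2.imwrite(f"pics/{n}0.png",vision.camera(n)[:,:,::-1])
    print(n,vision.get_calibration(n))
print(bot.get_obs())
E
```

```text
scene {'fx': 542.2591520548877, 'fy': 542.2591520548877, 'cx': 307.31640120223653, 'cy': 244.41441096334657, 'distortion': array([0.03387553, 0.        , 0.        , 0.        , 0.        ]), 'rvec': array([ 2.47739297,  0.86484189, -0.22480644]), 'tvec': array([-0.46272656, -0.20700242,  1.22208715])}
top {'fx': 519.5276837475576, 'fy': 519.5276837475576, 'cx': 317.3759511085393, 'cy': 248.3773930819277, 'distortion': array([-0.1326738,  0.       ,  0.       ,  0.       ,  0.       ]), 'rvec': array([ 2.2297848 , -2.18322151,  0.05340631]), 'tvec': array([0.03601563, 0.52293363, 1.34363977])}
{'time': 0.1, 'q': array([6.74934395e+01, 5.00626991e+00, 1.00391641e+01, 9.50971886e+01,
       9.83514395e-05, 8.99989199e+01]), 'qd': array([-0.03855098,  0.01241517,  0.21281817, -0.05251534,  0.05674814,
        0.02185697]), 'joint_efforts': array([ 3.39805192e-04, -5.21558511e+01,  4.65655875e+01,  1.60470855e-02,
        8.79518240e-06,  5.09815294e-06]), 'ee_pos': array([0.21046601, 0.5079466 , 0.24167157]), 'tcp_rot': array([-8.99999004e+01,  6.42944031e-02,  6.74945195e+01]), 'wrist_force': array([ 0.21667237,  0.15922588, -0.59395469]), 'torque': array([-0.01007164, -0.03259704, -0.02298183]), 'opening': 0.08521493335344389}
```

View pics/scene0.png

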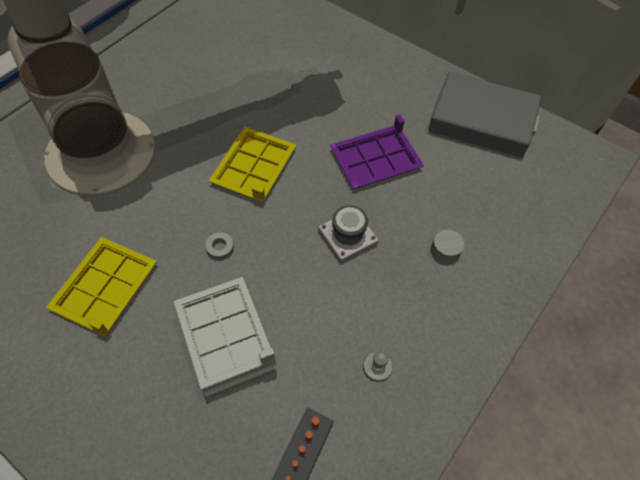

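View pics/top0.png

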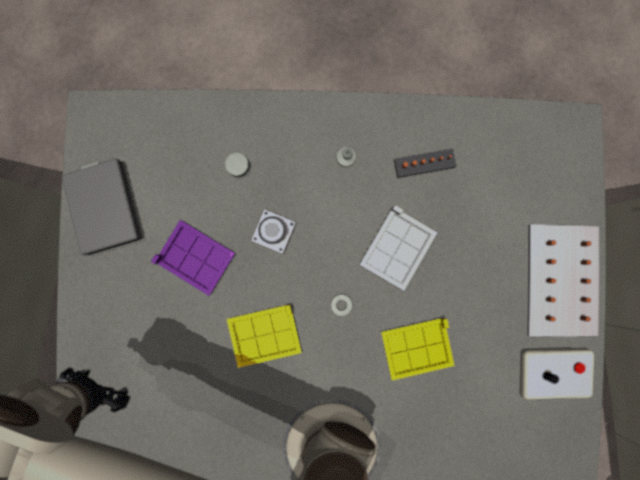

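Look-alikes of the white tray (top view): yellow (264,336), yellow (418,350), purple (195,257), and the white pin plate (563,280). I choose the white nested tray at (400,247), with its tab at (398,211) in top and (266,356) in scene. I'll measure it and check with one crop.

```bash
cat > h.py <<'E'
import cv2,numpy as np
from workcell import bot,vision
class C:
    def __init__(s,n):
        c=vision.get_calibration(n);s.K=np.array([[c["fx"],0,c["cx"]],[0,c["fy"],c["cy"]],[0,0,1.]]);s.d=c["distortion"];s.r=c["rvec"];s.t=c["tvec"]
        s.R=cv2.Rodrigues(s.r)[0];s.o=-s.R.T@s.t
    def ray(s,uv):
        p=cv2.undistortPoints(np.array([[uv]],float),s.K,s.d)[0,0];return s.R.T@np.array([*p,1])
    def plane(s,uv,z):
        v=s.ray(uv);return s.o+v*(z-s.o[2])/v[2]
    def proj(s,P):return cv2.projectPoints(np.array(P,float).reshape(-1,1,3),s.r,s.t,s.K,s.d)[0][:,0]
def tri(a,ua,b,ub):
    va,vb=a.ray(ua),b.ray(ub);k=np.linalg.lstsq(np.c_[va,-vb],b.o-a.o,rcond=None)[0]
    p,q=a.o+va*k[0],b.o+vb*k[1];return (p+q)/2,np.linalg.norm(p-q)
E
python3 - <<'E'
from h import *
T,S=C("top"),C("scene")
a=cv2.imread("pics/top0.png");s=cv2.imread("pics/scene0.png")
g=cv2.cvtColor(a,cv2.COLOR_BGR2GRAY)
hsv=cv2.cvtColor(a,cv2.COLOR_BGR2HSV)
m=((hsv[:,:,1]<40)&(hsv[:,:,2]>150)).astype(np.uint8)*255
m=cv2.morphologyEx(m,cv2.MORPH_CLOSE,np.ones((5,5)))
for c in cv2.findContours(m,0,2)[0]:
    if cv2.contourArea(c)>150:
        r=cv2.minAreaRect(c);print(r,cv2.contourArea(c))
        if abs(r[0][0]-400)<20:
            b=cv2.boxPoints(r);P=np.array([T.plane(p,.065) for p in b]);print(b,P,P.mean(0),[np.linalg.norm(P[i]-P[i-1]) for i in range(4)])
print("lens",tri(T,(273,230),S,(349,220)),T.plane((273,230),.07))
t=cv2.resize(a[195:300,350:450],None,fx=4,fy=4,interpolation=2);u=cv2.resize(s[330:400,170:290],None,fx=3.3,fy=6/1.818,interpolation=2)
t2=cv2.resize(a[200:260,245:305],None,fx=4,fy=4,interpolation=2)
o=np.zeros((t.shape[0]+u.shape[0],800,3),np.uint8);o[:t.shape[0],:400]=t;o[t.shape[0]:,:u.shape[1]]=u;o[:240,400:640]=t2
o=o[:600];cv2.imwrite("pics/crop1.png",o);print(t.shape,u.shape)
E
```

```text
((293.00164794921875, 448.8238525390625), (13.265613555908203, 37.76934814453125), 10.007979393005371) 348.5
((46.288352966308594, 468.9173889160156), (116.71986389160156, 45.897239685058594), 21.317913055419922) 2116.5
((558.5, 374.5), (47.0, 69.0), 90.0) 3064.5
((341.0, 305.00006103515625), (19.677396774291992, 19.677398681640625), 63.43495178222656) 294.0
((564.0, 280.0), (112.0, 68.0), 90.0) 7360.0
((272.7835388183594, 231.01409912109375), (33.85797119140625, 34.052001953125), 22.833654403686523) 1079.0
((398.9286804199219, 247.2027130126953), (51.26728820800781, 69.58277893066406), 30.17352294921875) 3339.0
[[359.28134 264.39612]
 [394.2551  204.2413 ]
 [438.57602 230.00931]
 [403.60226 290.16412]] [[ 0.48207067 -0.05806086  0.065     ]
 [ 0.63537574 -0.14390216  0.065     ]
 [ 0.5728945  -0.25776465  0.065     ]
 [ 0.41970572 -0.17077426  0.065     ]] [ 0.52751166 -0.15762548  0.065     ] [np.float64(0.1288165267252318), np.float64(0.17570194177649653), np.float64(0.12987906436609764), np.float64(0.17616506187426342)]
((236.0, 163.5), (20.0, 21.0), 0.0) 321.0
lens (array([0.5641361 , 0.15992602, 0.07044621]), np.float64(0.002419903588204874)) [0.56321953 0.15919907 0.07      ]
(420, 400, 3) (231, 396, 3)
```

View pics/crop1.png

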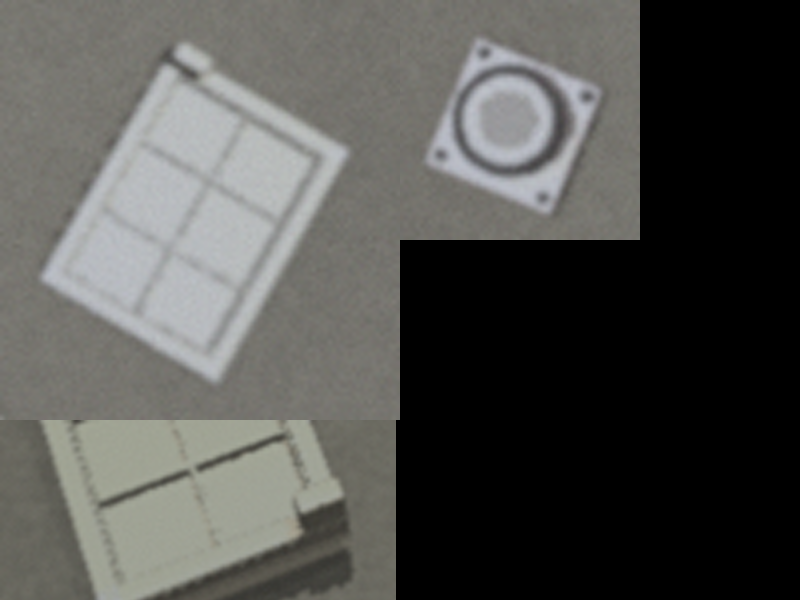

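The crop shows the white nested tray; the tab's top is at top px (397.5,209.5) and scene px (267.6,353.3), with its long side along the tray's short side. The lens is at top px (272.5,230).

```bash
python3 - <<'E'
from h import *
T,S=C("top"),C("scene")
cr=lambda x,y:((x+.5)/4-.5+350,(y+.5)/4-.5+195)
A,B,D=[T.plane(cr(*p),.065) for p in((348,150),(217,383),(40,275))]
print(A,B,D,np.linalg.norm(A-B),np.linalg.norm(B-D))
c=(A+D)/2;ex=(A-B)[:2];ey=(D-B)[:2]
y1=np.degrees(np.arctan2(ex[1],ex[0]));y2=np.degrees(np.arctan2(ey[1],ey[0]))-90
print("c",c,y1,y2)
yaw=np.radians((y1*.6+y2*.4));R=np.array([[np.cos(yaw),-np.sin(yaw)],[np.sin(yaw),np.cos(yaw)]])
print("tab from model",c[:2]+R@[.079,.053],"tab top",T.plane(cr(190,58),.097))
us=((322.5)/3.3-.5+170,(77.5)/3.3-.5+330)
print("scene tab",S.plane(us,.097),tri(T,cr(190,58),S,us))
P=lambda x,y,z:[*(c[:2]+R@[x,y]),z]
print(S.proj([P(.079,.053,.097),P(.085,-.065,.065),P(-.085,.065,.065),P(-.085,-.065,.065)]))
print("lens", T.plane((400-400+245+(509+.5-400)/4-.5,200+(119.5)/4-.5),.07))
o=bot.get_obs();print(o["ee_pos"])
E
```

```text
[ 0.56741649 -0.25280329  0.065     ] [ 0.4191891  -0.17147381  0.065     ] [ 0.48464103 -0.05887534  0.065     ] 0.1690734857079173 0.13023966747933438
c [ 0.52602876 -0.15583932  0.065     ] -28.75271514726285 -30.168843007931756
tab from model [ 0.62086202 -0.14831258] tab top [ 0.61939238 -0.14613302  0.097     ]
scene tab [ 0.62230081 -0.14770393  0.097     ] (array([ 0.6204109 , -0.1467137 ,  0.09131695]), np.float64(0.0009739903784213992))
[[266.31309784 352.73736395]
 [200.51581549 389.15934058]
 [242.59804219 276.33179395]
 [173.11187862 300.83421121]]
lens [0.56472303 0.16204642 0.07      ]
[0.21046601 0.5079466  0.24167157]
```

```bash
python3 -m crank '-0.0276 0 -0.0412 0 0.106 0; -0.0552 0 -0.0824 0 0.212 0; -0.0828 0 -0.1236 0 0.319 0; -0.110 0 -0.165 0 0.425 0; -0.138 0 -0.206 0 0.531 0; -0.1655 0 -0.247 0 0.637 0; -0.193 0 -0.288 0 0.744 0; -0.2207 0 -0.3296 0 0.85 0' 0 60
cat >> h.py <<'E'
from scipy.spatial.transform import Rotation as Ro
def to(p,yaw):
    o=bot.get_obs();R=Ro.from_euler("xyz",o["tcp_rot"],degrees=True)
    G=Ro.from_euler("xyz",[-90,0,yaw],degrees=True)
    print("t",o["time"],"ee",o["ee_pos"],"rot",o["tcp_rot"],"F",o["wrist_force"],"open",o["opening"],"q",o["q"].round(1))
    print("shift",R.inv().apply(np.array(p)-o["ee_pos"]).round(4),"turn",(R.inv()*G).as_rotvec().round(3))
E
python3 -c "
from h import *
to([.6205,-.1475,.16],-29.5)"
```

```text
time: 0.9
ee_pos: [0.4311, 0.1761, 0.2422]
tcp_rot: [-90.0, -0.0, 18.5]
wrist_force: [1.3, 1.0, 0.6]
opening: 0.0425
t 0.9 ee [0.4311331  0.17613956 0.24217763] rot [-8.99965350e+01 -2.61411960e-03  1.85468743e+01] F [1.32735707 1.00411791 0.58614212] open 0.04250796455243948 q [22.2 -6.5 -1.3 95.2  0.  93.7]
shift [ 0.0766  0.0822 -0.3671] turn [-0.     0.839  0.   ]
```

```bash
python3 -m crank '0.0096 0.0103 -0.046 0 0.105 0; 0.0192 0.0206 -0.092 0 0.21 0; 0.0288 0.031 -0.138 0 0.315 0; 0.0383 0.041 -0.184 0 0.42 0; 0.048 0.051 -0.229 0 0.525 0; 0.0575 0.062 -0.275 0 0.63 0; 0.067 0.072 -0.321 0 0.735 0; 0.0766 0.0822 -0.367 0 0.839 0'
python3 -m crank '0 0 0 0 0 0; 0 0 0 0 0 0'
python3 - <<'E'
from h import *
to([.6205,-.1475,.081],-29.5)
a=vision.camera("top")[:,:,::-1];s=vision.camera("scene")[:,:,::-1]
o=np.hstack([cv2.resize(x,(400,400),interpolation=2) for x in(a[170:270,350:450],s[300:400,210:310])])
cv2.imwrite("pics/c2.png",o)
E
```

```text
time: 1.7
ee_pos: [0.6218, -0.1466, 0.1592]
tcp_rot: [-90.0, 0.0, -29.5]
wrist_force: [0.0, 1.0, 0.2]
opening: 0.0425
time: 1.9
ee_pos: [0.6209, -0.1455, 0.1585]
tcp_rot: [-90.0, 0.2, -29.3]
wrist_force: [0.1, 0.0, -0.8]
opening: 0.0423
t 1.9 ee [ 0.6209141  -0.14547004  0.15854969] rot [-90.0349086    0.15496164 -29.33950137] F [ 0.09760724  0.04075461 -0.76997554] open 0.042320384995896944 q [-13.2  16.5  14.   87.7   0.  106.1]
shift [ 0.0008  0.0775 -0.0019] turn [ 0.001  0.003 -0.003]
```

View pics/c2.png

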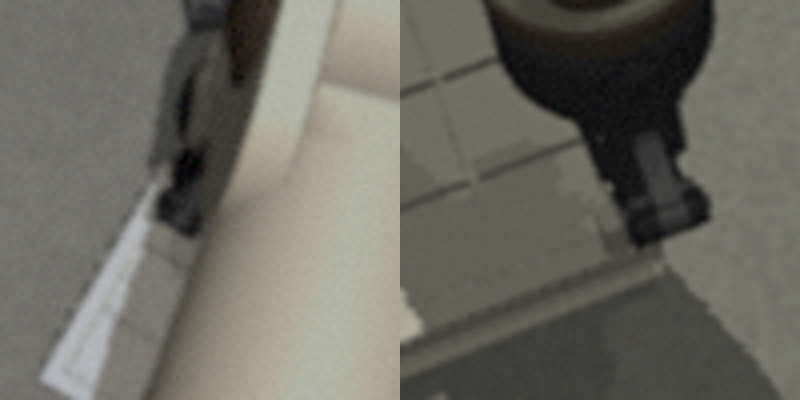

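The view shows the fingers above the tab corner (scene crop ≈(650,230)), which itself is hidden behind them. The position agrees with the measurements, so I descend, watching the force.

```bash
python3 -m crank '0 0.02 -0.001 0 0 0; 0 0.04 -0.0015 0 0 0; 0 0.055 -0.0015 0 0 0; 0 0.066 -0.0015 0 0 0; 0 0.072 -0.0015 0 0 0; 0 0.076 -0.0015 0 0 0; 0 0.076 -0.0015 0 0 0'
python3 -c "
from h import *
to([.6205,-.1475,.081],-29.5)"
```

```text
time: 2.7
ee_pos: [0.6206, -0.1459, 0.0841]
tcp_rot: [-90.0, -0.0, -29.3]
wrist_force: [-0.1, -0.2, 0.1]
opening: 0.0425
t 2.7 ee [ 0.62057053 -0.14588388  0.08409282] rot [-8.99993292e+01 -5.84506802e-04 -2.92658636e+01] F [-0.0594785  -0.1955999   0.06299742] open 0.042529183053552785 q [-13.2  16.7   6.1  79.4   0.  106. ]
shift [ 0.0007  0.0031 -0.0014] turn [-0.     0.004  0.   ]
```

```bash
python3 -m crank '0 0.002 0 0 0 0; 0 0.002 0 0 0 0; 0 0.002 0 0 0 0; 0 0.002 0 0 0 0; 0 0.002 0 0 0 0; 0 0.002 0 0 0 0; 0 0.002 0 0 0 0; 0 0.002 0 0 0 0' 1 20
```

```text
time: 3.5
ee_pos: [0.6207, -0.1461, 0.0825]
tcp_rot: [-90.0, -0.0, -29.3]
wrist_force: [1.1, -0.7, 4.1]
opening: 0.0116
```

```bash
python3 -m crank '0 0.0015 0 0 0 0; 0 0.0015 0 0 0 0; 0 0.0015 0 0 0 0; 0 0.0015 0 0 0 0; 0 0.0015 0 0 0 0' 1 100
python3 - <<'E'
from h import *
print(bot.get_obs()["wrist_force"],bot.get_obs()["opening"])
d=np.array([.164,-.022,.118]);w=np.array([.584,0,-.812])
for a in np.arange(1,9)*.0235:
    print((Ro.from_rotvec(a*w).apply(d)-d+[0,-.002*min(1,a/.05),0]).round(4),(a*w).round(3))
E
```

```text
time: 4.0
ee_pos: [0.6208, -0.1461, 0.0826]
tcp_rot: [-90.0, -0.1, -29.3]
wrist_force: [-4.8, 0.8, 14.3]
opening: 0.0103
[-4.84758995  0.84404765 14.28856107] 0.01034990782431486
[-0.0005 -0.0057 -0.0003] [ 0.014  0.    -0.019]
[-0.001  -0.0113 -0.0007] [ 0.027  0.    -0.038]
[-0.0017 -0.0162 -0.0012] [ 0.041  0.    -0.057]
[-0.0024 -0.0209 -0.0017] [ 0.055  0.    -0.076]
[-0.0032 -0.0255 -0.0023] [ 0.069  0.    -0.095]
[-0.0041 -0.0302 -0.003 ] [ 0.082  0.    -0.114]
[-0.0051 -0.0348 -0.0037] [ 0.096  0.    -0.134]
[-0.0062 -0.0394 -0.0045] [ 0.11   0.    -0.153]
```

```bash
python3 -m crank '0 -0.0015 0 0 0 0; -0.0005 -0.0072 -0.0003 0.014 0 -0.019; -0.001 -0.0128 -0.0007 0.027 0 -0.038; -0.0017 -0.0177 -0.0012 0.041 0 -0.057; -0.0024 -0.0224 -0.0017 0.055 0 -0.076; -0.0032 -0.027 -0.0023 0.069 0 -0.095; -0.0041 -0.0317 -0.003 0.082 0 -0.114; -0.0051 -0.0363 -0.0037 0.096 0 -0.134'
python3 -c "
from h import *
to([.6208,-.1461,.2],-29.3)"
```

```text
time: 4.8
ee_pos: [0.6143, -0.1469, 0.1177]
tcp_rot: [-84.4, -7.8, -29.7]
wrist_force: [3.1, -0.9, -2.0]
opening: 0.0106
t 4.8 ee [ 0.61431401 -0.14688589  0.11773277] rot [-84.40182561  -7.80571583 -29.66390441] F [ 3.11121911 -0.9078594  -2.03278791] open 0.010629481051221502 q [-14.9   6.6  -2.5  71.9   3.4 104.6]
shift [ 0.0164 -0.08    0.0118] turn [-0.097  0.     0.136]
```

```bash
python3 -m crank '0 -0.001 0 0 0 0; 0 -0.001 0 0 0 0; 0 -0.001 0 0 0 0; 0 -0.001 0 0 0 0'
python3 - <<'E'
from h import *
to([.6208,-.1461,.2],-29.3)
a=vision.camera("top")[:,:,::-1];s=vision.camera("scene")[:,:,::-1]
o=np.hstack([cv2.resize(x,(400,500),interpolation=2) for x in(a[175:300,350:450],s[275:400,170:270])])
cv2.imwrite("pics/c3.png",o)
E
```

```text
time: 5.2
ee_pos: [0.6143, -0.1468, 0.1178]
tcp_rot: [-84.5, -7.7, -29.6]
wrist_force: [3.8, -2.0, 0.5]
opening: 0.0101
t 5.2 ee [ 0.61433938 -0.14681054  0.11782768] rot [-84.48007362  -7.6614208  -29.64257315] F [ 3.83783035 -1.98730417  0.4752041 ] open 0.010061022288299847 q [-14.9   6.8  -2.3  72.1   3.4 104.6]
shift [ 0.0162 -0.08    0.0116] turn [-0.096  0.     0.134]
```

View pics/c3.png

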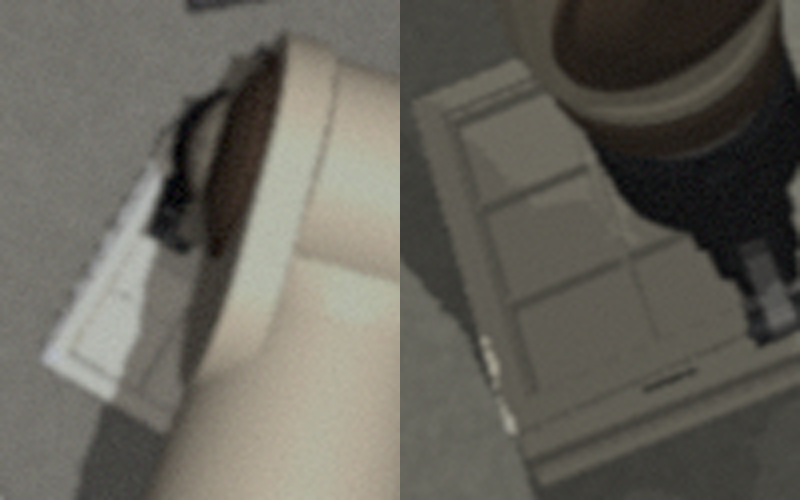

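```bash
python3 - <<'E'
from h import *
S=C("scene")
p0=np.array([.6208,-.1461,.0826]);R0=Ro.from_euler("xyz",[-90,0,-29.4],degrees=True)
o=bot.get_obs();R1=Ro.from_euler("xyz",o["tcp_rot"],degrees=True)
Y=Ro.from_euler("z",-29.4,degrees=True);tab=np.array([.6205,-.1475,.081])
for n,v in dict(opp=(-.164,-.118,-.021),nearcorner_top=(.006,-.118,-.016),left_top=(-.164,.012,-.016),mid=(-.079,-.053,-.021)).items():
    P=tab+Y.apply(v);Q=o["ee_pos"]+R1.apply(R0.inv().apply(P-p0));print(n,P.round(4),Q.round(4),S.proj([P,Q]).round(1).tolist())
E
```

```text
opp [ 0.4197 -0.1698  0.06  ] [ 0.4196 -0.1702  0.0623] [[174.0, 301.4], [173.5, 301.1]]
nearcorner_top [ 0.5678 -0.2532  0.065 ] [ 0.5653 -0.2536  0.0899] [[200.7, 388.5], [196.9, 383.3]]
left_top [ 0.4835 -0.0565  0.065 ] [ 0.4814 -0.057   0.0796] [[242.9, 275.9], [241.1, 271.7]]
mid [ 0.5257 -0.1549  0.06  ] [ 0.5241 -0.1552  0.0798] [[223.4, 330.0], [221.2, 325.3]]
```

The near flange corner is seen at scene px (198,384). That matches the raised prediction (197,383), not the nested one (201,388.5). The peel is done, with the opposite corner about 2 mm above its rest. Now I lift with the tilt kept.

```bash
python3 -m crank '0.0007 -0.005 0.0005 0 0 0; 0.0013 -0.010 0.001 0 0 0; 0.002 -0.015 0.0014 0 0 0; 0.0027 -0.020 0.0019 0 0 0; 0.0034 -0.025 0.0024 0 0 0; 0.0047 -0.035 0.0034 0 0 0; 0.006 -0.045 0.0043 0 0 0; 0.0074 -0.055 0.0053 0 0 0'
python3 -c "
from h import *
to([.6208,-.1461,.2],-29.3)"
```

```text
time: 6.1
ee_pos: [0.6142, -0.1468, 0.1749]
tcp_rot: [-84.5, -7.7, -29.6]
wrist_force: [-0.7, 0.0, -1.6]
opening: 0.0102
t 6.1 ee [ 0.61415704 -0.14679937  0.17485012] rot [-84.45908463  -7.69498934 -29.64964636] F [-0.71848083  0.04415817 -1.63507129] open 0.010236457192144792 q [-14.9   6.4   3.6  78.3   3.4 104.6]
shift [ 0.0087 -0.0237  0.0062] turn [-0.096  0.     0.134]
```

```bash
python3 -m crank '0.0027 -0.0095 0.0019 -0.024 0 0.033; 0.0054 -0.019 0.0038 -0.048 0 0.067; 0.0081 -0.0285 0.0057 -0.072 0 0.1; 0.0107 -0.0384 0.0077 -0.096 0 0.134; 0.0107 -0.0384 0.0077 -0.096 0 0.134; 0.0107 -0.0384 0.0077 -0.096 0 0.134'
python3 - <<'E'
from h import *
to([.659,.168,.2],-29.4)
a=vision.camera("top")[:,:,::-1];s=vision.camera("scene")[:,:,::-1]
o=np.hstack([cv2.resize(x,(400,500),interpolation=2) for x in(a[175:300,350:450],s[275:400,170:270])])
cv2.imwrite("pics/c4.png",o)
E
```

```text
time: 6.7
ee_pos: [0.6212, -0.146, 0.2135]
tcp_rot: [-90.0, -0.1, -29.3]
wrist_force: [0.7, 0.7, -1.6]
opening: 0.0103
t 6.7 ee [ 0.62117383 -0.14598915  0.21354308] rot [-8.99614275e+01 -5.06919208e-02 -2.92691384e+01] F [ 0.68421702  0.66503437 -1.58708127] open 0.010282432068106497 q [-13.2  16.9  20.7  93.7   0.  106. ]
shift [-0.1205  0.0136  0.2924] turn [-0.001  0.002  0.001]
```

View pics/c4.png

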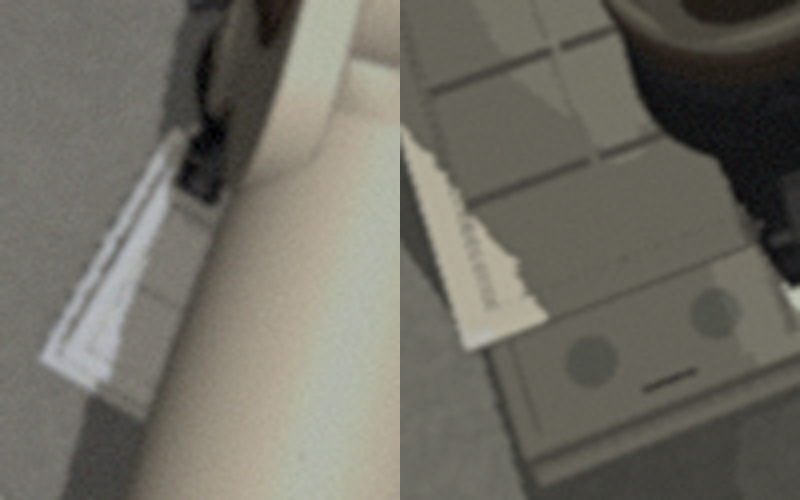

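The tray is off with the stack still in place: its near corner is at scene crop (525,450), unmoved. Now I carry the tray over to the lens.

```bash
python3 -m crank '-0.003 0 0.0074 0 0 0; -0.009 0 0.022 0 0 0; -0.018 0 0.044 0 0 0; -0.027 0 0.066 0 0 0; -0.036 0 0.088 0 0 0; -0.045 0 0.110 0 0 0; -0.054 0 0.132 0 0 0; -0.063 0 0.154 0 0 0'
python3 -m crank '-0.009 0 0.022 0 0 0; -0.018 0 0.044 0 0 0; -0.027 0 0.066 0 0 0; -0.036 0 0.088 0 0 0; -0.045 0 0.110 0 0 0; -0.052 0 0.127 0 0 0; -0.056 0 0.137 0 0 0; -0.058 0 0.1404 0 0 0'
python3 -m crank '0 0.005 0 0 0 0; 0 0.012 0 0 0 0; 0 0.0165 0 0 0 0; 0 0.0185 0 0 0 0; 0 0.0185 0 0 0 0; 0 0.0185 0 0 0 0'
python3 - <<'E'
from h import *
to([.6595,.170,.195],-29.3)
for n in("top","scene"):cv2.imwrite(f"pics/{n}5.png",vision.camera(n)[:,:,::-1])
a=cv2.imread("pics/top5.png");s=cv2.imread("pics/scene5.png")
o=np.hstack([cv2.resize(x,(400,600),interpolation=2) for x in(a[150:300,220:320],s[150:300,300:400])])
cv2.imwrite("pics/c5.png",o)
E
```

```text
time: 7.6
ee_pos: [0.6408, 0.0214, 0.2138]
tcp_rot: [-90.0, -0.0, -29.2]
wrist_force: [-0.2, -0.3, -1.2]
opening: 0.0102
time: 8.4
ee_pos: [0.659, 0.1713, 0.2134]
tcp_rot: [-90.0, 0.0, -29.2]
wrist_force: [-0.1, 0.1, -1.6]
opening: 0.0103
time: 9.0
ee_pos: [0.6592, 0.1697, 0.1953]
tcp_rot: [-90.0, -0.0, -29.3]
wrist_force: [0.2, -0.3, -0.1]
opening: 0.0102
t 9.0 ee [0.65922139 0.16968218 0.19533276] rot [-8.99922647e+01 -7.22128934e-03 -2.93000534e+01] F [ 0.20590743 -0.31167247 -0.06660048] open 0.010180216872420019 q [ 14.4  23.1  26.6  93.4   0.  133.7]
shift [0.0001 0.0003 0.0004] turn [-0. -0.  0.]
```

View pics/scene5.png

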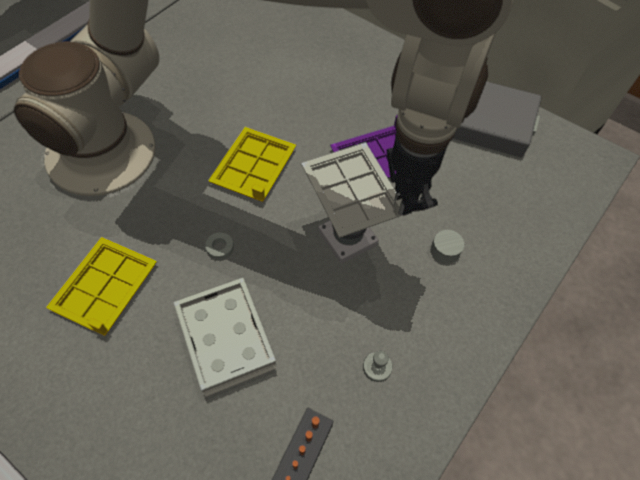

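View pics/c5.png

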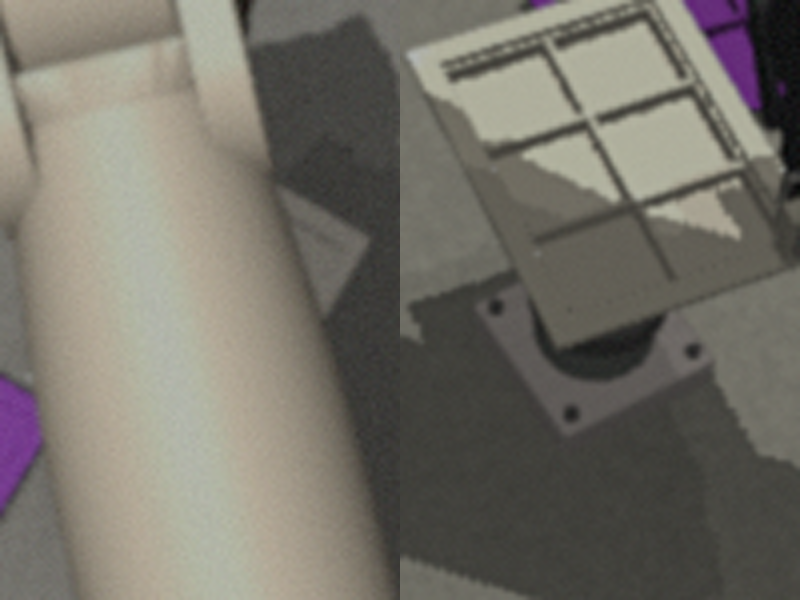

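The tray hangs over the lens: in scene its near corner is at about (340,236) and its opposite corner at about (302.5,163). The stack and gauges look unmoved. A numeric check follows.

```bash
python3 - <<'E'
from h import *
S,T=C("scene"),C("top")
p0=np.array([.6208,-.1461,.0826]);R0=Ro.from_euler("xyz",[-90,0,-29.4],degrees=True)
o=bot.get_obs();R1=Ro.from_euler("xyz",o["tcp_rot"],degrees=True)
Y=Ro.from_euler("z",-29.4,degrees=True);tab=np.array([.6205,-.1475,.081])
for n,v in dict(opp_top=(-.164,-.118,-.016),near_top=(.006,-.118,-.016),mid=(-.079,-.053,-.021),low=(-.079,-.053,-.035)).items():
    P=tab+Y.apply(v);Q=o["ee_pos"]+R1.apply(R0.inv().apply(P-p0));print(n,Q.round(4),"S",S.proj([Q]).round(1),"T",T.proj([Q]).round(1))
d=cv2.absdiff(cv2.imread("pics/scene0.png"),cv2.imread("pics/scene5.png")).max(2)
for n,(x,y) in dict(stackcorner=(185,370),disc=(448,245),ball=(378,366),ring=(219,245)).items():
    a=cv2.imread("pics/scene0.png",0)[y-25:y+25,x-20:x+20];b=cv2.imread("pics/scene5.png",0)[y-25:y+25,x-20:x+20]
    print(n,cv2.phaseCorrelate(np.float32(a),np.float32(b)))
print(o["wrist_force"],o["qd"].round(2))
E
```

```text
opp_top [0.4582 0.1458 0.1778] S [[301.1 162.2]] T [[274.2 272.6]]
near_top [0.6065 0.0626 0.1779] S [[339.3 236.1]] T [[312.1 208.6]]
mid [0.5642 0.1609 0.1729] S [[353. 188.]] T [[268.9 226.3]]
low [0.5642 0.1609 0.1589] S [[352.4 192.7]] T [[269.4 226.7]]
stackcorner ((0.045186454991160474, 0.2804164523549666), 0.691021059513092)
disc ((0.15976761272291995, 0.017446861820392456), 0.8811404505968093)
ball ((-0.005386228512559654, 0.0036391954656664893), 0.9189447166919709)
ring ((-0.13298399935909444, -0.04493751584344707), 0.5471938409805298)
[ 0.61658772 -0.30849929 -1.41680225] [0.2  0.1  0.08 0.11 0.06 0.03]
```

All of it agrees to within about 1 px, so I hand the job in.

```bash
python3 -c "
from workcell import bot
print(bot.job_done()); o=bot.get_obs(); print(o['time'],o['ee_pos'],o['opening'],o['wrist_force'])"
```

```text
the job is handed in; nothing more can be done
None
the job is handed in; nothing more can be done
```

I gripped the white tray by its tab at 100 N and peeled it about the opposite corner: the tab rose about 35 mm (0.165 rad) and the opposite corner stayed about 2 mm above its rest. I then lifted the tray clear, levelled it and carried it over the camera. I handed it in at about 9 s, still held and at rest; no verdict was reported.

**Last checks:**
- **Position:** the tray's middle is about 1 mm from the measured lens position, and its lowest face is about 89 mm above the lens. These come from the arm's pose, taking the tray as fixed in the grip. The two corners seen in the scene view match that to within about 1.5 px.
- **Level and grip:** the tool stands vertical to within 0.1°. The wrist force is about −1.4 N, which fits the tray's weight, and the opening is steady at 10.2 mm.
- **Surroundings:** between the first and last pictures, the stack and the three gauges shifted by less than 0.3 px. The arm was never brought near the pin rack.

**What did not go as planned:**
- While tightening the grip I pressed down slightly by mistake, about 14 N on the stack, without visible effect.
- The arm hid most of the tray in the top view at the end, so the final check of the tray rests mainly on the scene camera and the arm's pose.

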